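Work the lever of the blue recipe file

TASK

Some sheets have caught in the rings of the blue lever arch recipe file. Lift its lever until the rings stand fully open, so that the sheets come free, then press the lever all the way down again so that the rings are closed, and let go. Leave the red file's lever alone.

Things in the scene. Friction and masses are not known exactly. Their poses are not given: they have to be found in the camera images.
- blue_file: Blue lever arch file: board 210 (x) x 260 (y) x 4 mm fixed flat on the worktop, sheets on it. Origin: centre of its underside; x from spine edge to sheets' free edge, y along spine, z up. Lever: steel bar ending in a black sleeve 15 wide (x), 36 long, 11 mm thick, clear for 60 mm round. Lever down: sleeve centre at (-60,-103,40) mm. Pivot at (-60,-18,36) mm, axis along x.
- blue_lever (a joint): Lever angle, rad: 0 down (rings closed), 0.65 up at its stop (rings open), where the sleeve centre is at (-60,-83,91) mm in the file's frame: it swings up and towards +y. It works over centre: lifted past about two thirds it springs on up to its stop and stays up; pressed below about one third it snaps down and stays down. It takes 1 to 3 N at the sleeve.
- blue_rings (a joint): Opening angle of the blue file's two steel arches, rad: 0 closed on their posts, 1.0 fully open; driven by the lever. They stand at x = -75 to -35 mm, y = 0 and y = 80 mm in the file's frame, 70 mm high, and lean over towards -x (to x = -110 mm) as they open.
- red_lever (a joint): Lever angle, rad, of the red file beside it, alike in all but colour: 0 down. Not to be worked.

How it is judged (in metres and radians):
On the way:
1. the blue file's lever is lifted and its rings stand open (value of joint blue_lever above 0.52 rad and value of joint blue_rings above 0.8 rad), for 0.2 s.
At the end, for the whole second after the job is handed in: The blue file's lever is down again (within 0.08 rad of its bottom stop) and its rings are closed (within 0.12 rad), after having stood open; the red file's lever is down (within 0.08 rad) (value of joint each of blue_lever, red_lever below 0.08 rad and value of joint blue_rings below 0.12 rad); the robot touches nothing.
It fails at once if the red file's lever is lifted (more than 0.15 rad) (value of joint red_lever above 0.15 rad).
It also fails if it takes over 35 s, if anything falls off the work surface, if the arm or the gripper's body presses on something with over 40 N, if the wrist force passes 120 N, or if a joint passes its speed limit or range.

ROBOT

A 6-joint arm with a two-finger parallel gripper is mounted at the origin on a cart in front of the work surface, level with it; the furniture and walls round the work are solid. World frame = base frame: x ahead of the robot, y to its left, z up, the work surface at z = 0. Lengths are in mm, angles in rad, forces in N, time in s.
With the tool pointing down it reaches from about 250 to 800 mm from the base axis. Payload 3.9 kg.
Tool frame: the origin (TCP) lies between the finger pads; the fingertips stand 14 mm ahead of it and the grasp point (between the pads) lies 5 mm behind it (ctrl.tips_ahead is the distance from the TCP to the fingertips, in mm); z points along the fingers, y is the line along which they close (so a half turn about z gives the same grasp; the last joint's range is limited). The gripper opens to 85 mm and grips with 20 to 120 N. Pads are 22 mm wide; open, the fingers measure 114 mm over their backs; the gripper's body (76 mm by 85 mm) begins 54 mm behind the grasp point. The pads swing forward as they close: fully open they stand 13 mm farther back than shut.
Start: joints at [-1.296, 0.26, -0.138, 1.173, 0, 1.571], TCP at [142.457, -505.293, 245.304] pointing down, gripper open.
Joint ranges: [-2.78, 2.78], [-0.83, 1.72], [-1.28, 1.37], [-1.9, 2.12], [-1.57, 1.48], [-3.14, 3.14]. Speed limits (rad/s): [2.57, 2.57, 3.14, 3.14, 3.14, 3.14].

INTERFACE

Orientations are given as a rotation vector (axis times angle).
In Python, from plant import ctrl, eoat, planner, readout, camera gives the robot as it stands. Calls block until the motion is done:
- ctrl.movep(position, orientation): joint-space move of the TCP to a pose.
- ctrl.move_l(position, frame=None, vel=150, max_force=None): straight line of the TCP; frame=None keeps the orientation; vel is the mean speed in mm/s. With max_force (N) it stops when the force on the tool has changed by that much, and returns True; else False.
- ctrl.set_joints(angles): joint-space move.
- eoat.ungrasp() and eoat.gripper_close(): open the fingers fully, or close them until they stop; the grip force is fixed at half the most.
- ctrl.sleep(seconds).
- planner.inverse_kinematics(position, orientation): joint angles nearest the present ones, or None.
- readout.get_obs(): the state.
- camera(name): name is "scene" or "top" or "wrist"; returns a dict with "image" (420x560x3 uint8, red, green, blue), "range_z" (420x560 float32, mm along the optical axis (not along the pixel's ray), 0 where there is no reading), "fx", "fy", "cx", "cy" (pixels), "rvec" (rotation vector, rad) and "tvec" (3), from world to camera coordinates, as OpenCV has them. Camera axes: x right, y down, z forward; pixel columns grow to the right and rows downward; lengths in mm; the calibration is good to about 2 mm. A picture is of the moment at which its call begins.
A pose or a line that the arm cannot do raises ctrl.PlanningError and nothing moves.
- ctrl.close_job(): hands the job in; it is judged then, once.
The state is a dict: "time": time; "q": joint angles; "qd": joint speeds; "effort": joint torques, N m; "ee_pos": TCP position; "tool_rot": TCP orientation; "ft_force": force on the tool from outside, world axes, zero at the start; "torque": the same for the moment, N m; "finger_gap": finger opening in mm; "grip_force": force on a finger pad.
Only numpy, scipy, OpenCV 4.12 (cv2) and the standard library are available. Lean on these libraries where they do the work, as an engineer would, in place of code of your own. Each camera call takes 0.05 s, during which the arm holds its last target. There are 200 camera calls.

## Working session

There is one attempt and no reset: what is moved stays moved. The work goes in short steps, each a Python script; the robot and the scene stay as the last script left them, time stands still between calls to the robot, and variables do not carry over. Pictures are saved under pics/ and viewed, at most 10 in all, crops included, and the job is handed in when it is done.

```bash
mkdir -p pics; cat > h.py <<'E'
import numpy as np, cv2
from scipy.spatial.transform import Rotation as R
from plant import ctrl, eoat, planner, readout, camera
def pts(c):
    z=c["range_z"]; v,u=np.indices(z.shape)
    P=np.stack([(u-c["cx"])/c["fx"]*z,(v-c["cy"])/c["fy"]*z,z],-1)
    Rm=R.from_rotvec(np.ravel(c["rvec"])).as_matrix()
    W=(P-np.ravel(c["tvec"]))@Rm
    W[z<=0]=np.nan
    return W
def save(c,n): cv2.imwrite(f"pics/{n}.png",c["image"][:,:,::-1])
E
python3 - <<'E'
from h import *
for n in("top","scene"):
    c=camera(n); save(c,n); np.savez(n+".npz",**c)
a=cv2.imread("pics/top.png");b=cv2.imread("pics/scene.png")
o=readout.get_obs();print(o["time"],o["tool_rot"],o["ee_pos"])
E
```

```text
0.1 [-3.11031036e+00 -4.29960314e-01  3.75391843e-04] [ 142.27629225 -504.74318544  244.5635585 ]
```

View pics/top.png

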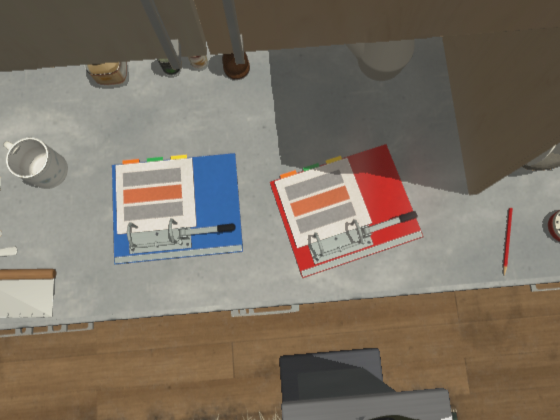

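View pics/scene.png

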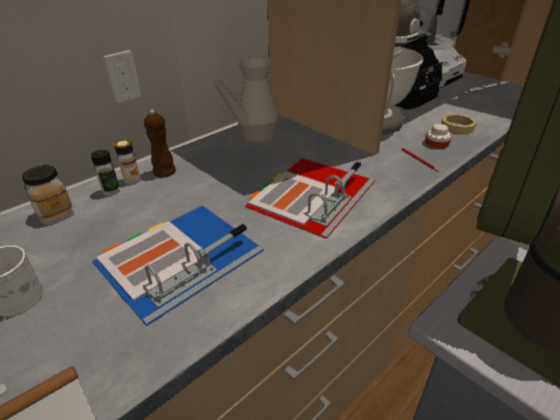

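The top view shows the blue file with corners near (112,160), (237,154), (242,250) and (115,262). Its lever is down with the sleeve at about (227,228), and the red file is to its right with its sleeve at (408,217).

```bash
cat > a.py <<'E'
from h import *
c=dict(np.load("top.npz"));W=pts(c)
hsv=cv2.cvtColor(c["image"],cv2.COLOR_RGB2HSV)
m=cv2.inRange(hsv,(105,130,50),(125,255,255)); n,l,s,_=cv2.connectedComponentsWithStats(m)
m=(l==1+np.argmax(s[1:,4]))
B=W[m];B=B[np.isfinite(B).all(1)];B=B[abs(B[:,2])<20];r=cv2.minAreaRect(B[:,:2].astype(np.float32));print("blue",r,np.median(B[:,2]),cv2.boxPoints(r).round(0).tolist())
for k in ("top","scene"):
    c=dict(np.load(k+".npz"));W=pts(c)
    d=c["image"].max(2)<45
    box=(slice(215,240),slice(212,240)) if k=="top" else (slice(222,246),slice(226,252))
    S=W[box][d[box]];S=S[np.isfinite(S).all(1)&(S[:,2]>25)] if 1 else S
    print(k,len(S),np.median(S,0),S.min(0),S.max(0),(S.min(0)+S.max(0))/2)
E
python3 a.py
```

```text
blue ((555.515380859375, 267.196533203125), (193.34707641601562, 103.66212463378906), 0.481222927570343) 4.084453497765666 [[458.0, 318.0], [459.0, 215.0], [653.0, 216.0], [652.0, 320.0]]
top 89 [487.73129831 240.37375409  45.41808273] [482.01564527 224.98561861  41.11745145] [493.45993054 255.15999895  48.18488708] [487.7377879  240.07280878  44.65116927]
scene 87 [486.43378461 241.91221346  43.58312494] [481.73870915 226.1300687   37.65440403] [494.80674284 256.50156477  46.77330728] [488.272726   241.31581674  42.21385565]
```

```bash
cat > b.py <<'E'
from h import *
for k in("top","scene"):
    W=pts(dict(np.load(k+".npz"))).reshape(-1,3);W=W[np.isfinite(W).all(1)]
    r=np.hypot(W[:,0],W[:,1]);a=np.degrees(np.arctan2(W[:,1],W[:,0]))
    for lo in range(-90,60,15):
        m=(a>lo)&(a<lo+15)&(W[:,2]>110)&(W[:,2]<900)&(W[:,0]>0)&(r>150)
        if m.sum()>5: i=np.argmin(np.where(m,r,9e9)); print(k,lo,m.sum(),W[i].round(),W[m,2].min().round())
c=dict(np.load("top.npz"));W=pts(c)
hsv=cv2.cvtColor(c["image"],cv2.COLOR_RGB2HSV);m=cv2.inRange(hsv,(105,130,50),(125,255,255))>0
e=np.array([W[v,np.flatnonzero(m[v,100:260]).max()+100] for v in list(range(165,215))])
print("edge yaw",np.degrees(np.polyfit(e[:,0],e[:,1],1)[0]),e[[0,-1]].round())
e=np.array([W[np.flatnonzero(m[140:200,u]).min()+140,u] for u in range(198,232)])
print("far edge yaw",-np.degrees(np.polyfit(e[:,1],e[:,0],1)[0]),e[[0,-1]].round())
v,u=np.mgrid[225:235,190:215];p=W[v,u].reshape(-1,3);p=p[p[:,2]>30];print(len(p));print("bar",-np.degrees(np.polyfit(p[:,1],p[:,0],1)[0]),p.mean(0))
for ang in (.65,0):
  print(planner.inverse_kinematics([488,240,200],R.from_matrix(np.array([[0,1,0],[1,0,0],[0,0,-1.]]).T).as_rotvec()),planner.inverse_kinematics([488,240,35],R.from_matrix(np.array([[0,-1,0],[-1,0,0],[0,0,-1.]]).T).as_rotvec()))
E
python3 b.py
```

```text
top -45 200 [ 537. -325.  176.] 113.0
top -30 12005 [ 521. -258.  120.] 110.0
top -15 5649 [150.  -1. 189.] 110.0
top 0 6997 [150.   3. 202.] 195.0
top 15 11815 [584. 158. 557.] 461.0
top 30 3226 [614. 355. 548.] 462.0
scene -75 2885 [ 428. -998.  188.] 110.0
scene -60 3510 [ 618. -620.  111.] 110.0
scene -45 2706 [ 538. -323.  176.] 110.0
scene -30 12465 [162. -44. 438.] 110.0
scene -15 7250 [152.  -6. 344.] 110.0
scene 0 11700 [151.   2. 211.] 110.0
scene 15 15062 [131.  73. 181.] 110.0
scene 30 508 [112. 100. 239.] 110.0
edge yaw 0.8543663438007413 [[626. 217.   4.]
 [521. 216.   4.]]
far edge yaw 0.9855067713448652 [[651. 294.   3.]
 [651. 224.   4.]]
140
bar 1.1149072880100497 [487.53449112 286.94287246  39.93237105]
[ 0.45706876  0.31475443 -0.18094678  1.07509512  0.          2.02786508] [ 0.45706876  0.46587731 -0.42743806  0.67748095  0.         -1.11372757]
[ 0.45706876  0.31475443 -0.18094678  1.07509512  0.          2.02786508] [ 0.45706876  0.46587731 -0.42743806  0.67748095  0.         -1.11372757]
```

```bash
cat >> h.py <<'E'
psi=np.radians(1.0)
ex=np.array([np.cos(psi),np.sin(psi),0]);ey=np.array([-np.sin(psi),np.cos(psi),0])
z=np.array([0,0,-1.]); rv=R.from_matrix(np.stack([np.cross(ex,z),ex,z],1)).as_rotvec()
S0=np.array([488,240.3,40.])          # sleeve centre, lever down
piv=S0+85*ey+[0,0,-4]
def sleeve(a):
    y,h=-85,4; return piv+ey*(y*np.cos(a)+h*np.sin(a))+np.array([0,0,1])*(-y*np.sin(a)+h*np.cos(a))
tcp=lambda p:p+np.array([0,0,-5.])
def st():
    o=readout.get_obs();print(round(o["time"],2),o["ee_pos"].round(1),"F",o["ft_force"].round(1),"gap",round(float(o["finger_gap"]),1),"grip",round(float(o["grip_force"]),1))
E
python3 - <<'E'
from h import *
print(sleeve(.65)-S0)
ctrl.move_l(np.array([97,-345,245.]),vel=250)
p=np.array([320,157,235.])
q=planner.inverse_kinematics(p,rv);print(q)
ctrl.set_joints(q)
ctrl.move_l([488,240.3,125],vel=250);st()
c=camera("wrist");save(c,"w1");np.savez("w1.npz",**c)
E
```

```text
[-0.34474825 19.75061417 50.62517968]
[ 0.45611952 -0.02520838 -0.50111211  1.0948926   0.          2.00946255]
3.92 [487.3 239.6 125.3] F [ 0.6 -0.2  0.6] gap 85.7 grip 0.0
```

View pics/w1.png

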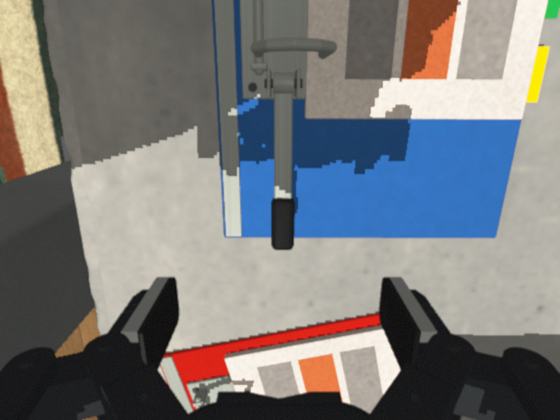

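The wrist view shows the sleeve at (283,224), centred between the fingers at columns 178 and 382. I'll check its position against the wrist depth, then grasp.

```bash
python3 - <<'E'
from h import *
c=dict(np.load("w1.npz"));W=pts(c)
b=(slice(195,255),slice(265,300));d=c["image"][b].max(2)<60
S=W[b][d];S=S[np.isfinite(S).all(1)&(S[:,2]>36)];m=(np.percentile(S,2,0)+np.percentile(S,98,0))/2
print(len(S),m,S.min(0),S.max(0))
assert abs(m-S0)[:2].max()<7
hit=ctrl.move_l(tcp(S0),vel=100,max_force=8);print(hit);st()
if not hit:
    eoat.gripper_close();st()
    c=camera("wrist");save(c,"w2")
E
```

```text
1047 [488.7803858  240.62267051  44.6183151 ] [482.10970926 223.65362665  41.43855313] [495.59150664 257.17417514  47.7360714 ]
False
5.02 [488.5 240.6  35.6] F [-0.6  0.2  0.1] gap 85.4 grip 0.0
5.67 [489.4 240.3  35.4] F [ 2.8 -1.1 -0.4] gap 14.0 grip 59.0
```

View pics/w2.png

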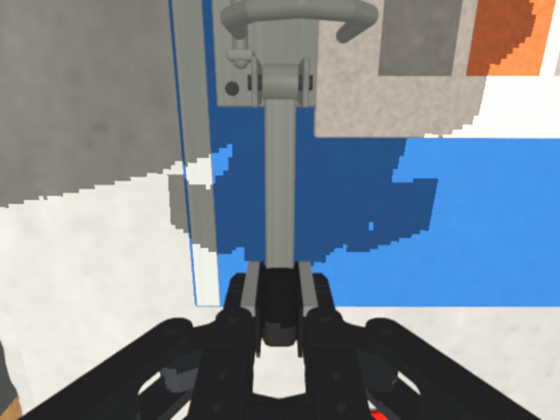

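The sleeve is held between the pads near (280,300), with a 14 mm gap. Next I lift it along the arc.

```bash
python3 - <<'E'
from h import *
for a in (.11,.22,.33,.44,.54,.62,.65):
    h=ctrl.move_l(tcp(sleeve(a)),vel=60,max_force=30);st()
    if h: print("stopped",a);break
ctrl.sleep(.4);st()
for k in("wrist","scene"): c=camera(k);save(c,"up_"+k)
a=cv2.imread("pics/up_wrist.png");b=cv2.imread("pics/up_scene.png")[180:330,60:300]
b=cv2.resize(b,(480,300));a=cv2.resize(a,(400,300));o=np.zeros((300,800,3),np.uint8);o[:,:400]=a;o[:,400:]=b[:,:400];cv2.imwrite("pics/up.png",o)
E
```

```text
6.03 [489.3 241.4  44.3] F [ 5.1 -0.2 -4.3] gap 13.9 grip 58.7
6.33 [489.2 243.4  53.4] F [ 5.5  0.5 -5.4] gap 13.4 grip 58.6
6.64 [489.2 246.4  62.2] F [ 5.4  1.  -4.2] gap 13.5 grip 58.7
6.95 [489.2 250.5  70.7] F [ 6.3  0.6 -4.4] gap 13.6 grip 58.6
7.24 [489.1 254.9  78.1] F [ 6.1 -0.7 -3.5] gap 13.9 grip 58.7
7.51 [489.  258.7  83.4] F [ 6.3 -0.2 -3.3] gap 13.7 grip 58.7
7.76 [488.9 260.2  85.2] F [ 5.8 -0.3 -5.4] gap 13.8 grip 58.5
8.16 [489.  260.3  85.2] F [ 5.8  1.1 -4.4] gap 13.8 grip 58.5
```

View pics/up.png

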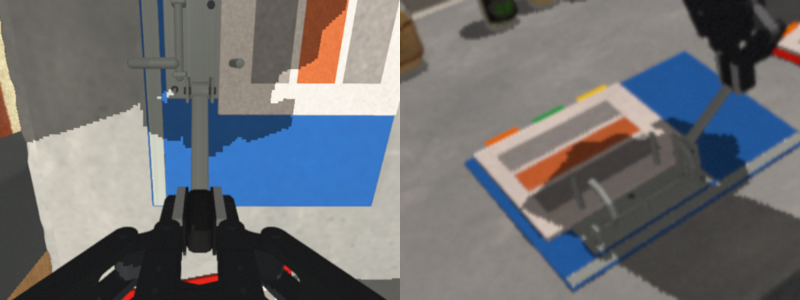

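The ring arch has swung off its post to about (150,63), and the lever is raised. I'll let go briefly so the lever settles at its stop, measure its angle, then regrip and press it down.

```bash
python3 - <<'E'
from h import *
eoat.ungrasp();ctrl.sleep(.3)
c=camera("wrist");save(c,"up2");W=pts(c).reshape(-1,3)
d=W-piv;fy=d@ey;fx=d@ex
m=(abs(fx)<6)&(fy<-20)&(fy>-50)&(W[:,2]>42)
print(m.sum(),"bar angle",np.arctan(-np.polyfit(fy[m],W[m,2],1)[0]))
eoat.gripper_close();st()
for a in (.54,.43,.32,.21,.1,.03,0):
    h=ctrl.move_l(tcp(sleeve(a)),vel=60,max_force=30);st()
    if h: print("stopped",a);break
ctrl.move_l(tcp(sleeve(0))-[0,0,1.5],vel=40,max_force=20);st()
E
```

```text
2010 bar angle 0.6972889495301876
9.94 [489.  260.1  85.9] F [ 3.9 -0.3 -1.8] gap 14.1 grip 59.1
10.25 [489.2 255.4  79.5] F [ 2.1 -0.4  5.8] gap 13.9 grip 59.5
10.56 [489.3 250.5  71.3] F [ 2.7 -1.   4.6] gap 14.1 grip 59.3
10.87 [489.4 246.6  62.7] F [ 1.9 -0.9  5.8] gap 14.1 grip 59.2
11.18 [489.4 243.5  53.6] F [ 3.5 -0.7  5.1] gap 13.4 grip 59.2
11.48 [489.3 241.6  44.1] F [ 4.  -0.7  3.7] gap 14.2 grip 59.3
11.73 [489.3 240.8  38.1] F [ 5.3 -1.1  3.2] gap 14.0 grip 59.6
11.98 [489.4 240.6  35.7] F [ 4.1 -1.7  5.5] gap 14.2 grip 59.9
12.23 [489.4 240.5  34.3] F [ 5.1 -3.   6.2] gap 13.7 grip 60.0
```

```bash
python3 - <<'E'
from h import *
eoat.ungrasp();ctrl.sleep(.2);st()
ctrl.move_l(S0+[0,0,110],vel=120);ctrl.sleep(.3);st()
c=camera("wrist");save(c,"end");W=pts(c).reshape(-1,3)
d=W-piv;fy=d@ey;fx=d@ex
m=(abs(fx)<5)&(fy<-25)&(fy>-60)&(W[:,2]>32)
print(m.sum(),"bar angle",np.arctan(-np.polyfit(fy[m],W[m,2],1)[0]))
m=(abs(fx)<6)&(fy<-72)&(fy>-98)&(W[:,2]>30);print("sleeve top",np.median(W[m],0))
E
```

```text
13.12 [488.  240.3  33.5] F [ 0.   0.4 -1.2] gap 85.2 grip 0.0
14.55 [487.7 240.2 149.5] F [ 0.3  1.2 -0.5] gap 85.5 grip 0.0
726 bar angle 0.04903047841457511
sleeve top [487.93821268 250.6159546  211.49066168]
```

View pics/end.png

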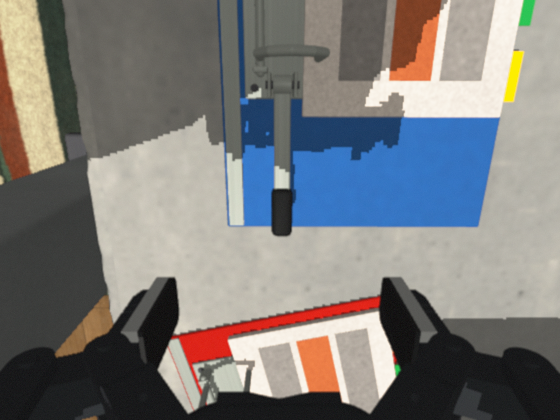

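The arch at (290,52) is back on its post, as at the start. The bar angle of 0.049 equals the lever-down baseline of 4/85 = 0.047, so the lever is fully down and the gripper is clear.

```bash
python3 -c "
from h import *
print(ctrl.close_job());"
```

```text
the job is handed in; nothing more can be done
None
```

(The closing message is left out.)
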